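# Start the three climate loggers in order

### The arm

A 6-joint arm with a two-finger parallel gripper is mounted at the origin on the work surface; the furniture and walls round the work are solid. World frame = base frame: x ahead of the robot, y to its left, z up, the work surface at z = 0. Lengths are in mm, angles in rad, forces in N, time in s.
With the tool pointing down it reaches from about 375 to 975 mm from the base axis. Payload 3.8 kg.
Tool frame: the origin (TCP) lies at the very end of the fingers, on their centre line; the grasp point (between the pads) lies ctrl.pinch_z behind it (ctrl.pinch_z is the distance from the TCP to the grasp point, in mm); z points along the fingers, y is the direction in which the jaws open and shut (so a half turn about z gives the same grasp; the last joint's range is limited). The gripper opens to 88 mm and grips with 3 to 60 N. Pads are 18 mm wide; open, the fingers measure 123 mm over their backs; the gripper's body (75 mm by 187 mm) begins 45 mm behind the grasp point.
Start: joints at [1.255, 0.264, 1.604, -0, 1.274, -0.037], TCP at [185.759, 648.931, 207.506] pointing down, gripper open.
Joint ranges: [-2.63, 2.63], [-0.94, 2.18], [0.31, 2.57], [-1.31, 4.45], [0, 2.66], [-2.55, 2.55]. Speed limits (rad/s): [2.57, 2.57, 3.14, 3.14, 3.14, 3.14].

### API

Orientations are given as a unit quaternion [w, x, y, z].
In Python, from cell import status, optics, ctrl gives the robot as it stands. The module is installed in compiled form; this text tells all that it offers.
- The arm moves only by the shell command python3 -m jog 'ROWS' [FORCE]. ROWS is JSON, a list of rows, each a list of 5 numbers: the closure, from 0 (fully open) to 1 (shut), then the shift along the tool's x, y, z in cm, then the turn about the tool's z in degrees. In form: [[grip, tx, ty, tz, turn], ...]. A call has 1 to 8 rows; each row is the pose to reach, as a shift and turn from the pose commanded when the call began, along the tool's axes at that moment; what a row does not reach only later rows make up. A row lasts 1/10 s, in which the tool goes at most 50 mm and 8.59 degrees, less where a joint would pass 70% of its speed; a pose out of reach is approached as far as the arm can. A call with a gripper value outside its range is refused whole. The fingers move at their own pace and stop on an object; FORCE is the grip in N (left out, the last holds). Time passes only in rows, so rows that repeat a pose let the fingers close. It gives the time, the measured TCP pose, the force and the opening at its end, in the units of the state.
- status.get_obs(): the state, without advancing time (a new reading comes with each control period).
- optics.read_camera(name): name is "side" or "top"; returns a dict with "img" (480x640x3 uint8, red, green, blue), "z_map" (480x640 float32, mm along the optical axis (not along the pixel's ray), 0 where there is no reading), "fx", "fy", "cx", "cy" (pixels), "k1" (the pictures are not rectified: a ray, as slopes to the right and down, at radius r is drawn at 1 + k1 r^2 times it, then the intrinsics apply), "origin" and "rotation" of the camera in the world. Camera axes: x right, y up, looking along -z (the intrinsics and any distortion apply to the point x, -y, -z); pixel columns grow to the right and rows downward; lengths in mm; the calibration is good to about 2 mm. A picture is of the moment at which its call begins.
- ctrl.close_job(): hands the job in, once; it reports no verdict.
The state is a dict: "time_s": time; "q": joint angles; "dq": joint speeds; "effort": joint torques, N m; "eef_pos": TCP position; "orientation": TCP orientation; "force": force on the tool from outside, world axes, zero at the start; "wrist_torque": the same for the moment, N m; "finger_gap": finger opening in mm.
Only numpy, scipy, OpenCV 4.12 (cv2) and the standard library are available. Lean on these libraries where they do the work, as an engineer would, in place of code of your own. Each camera call takes 0.05 s, during which the arm holds its last target. There are 200 camera calls.

### The job

The three white climate loggers are about to go out with the deeds; start them by gently tapping in the black key on top of each, all the way: the round logger first, then the square one, then the long one. Use only the fingers, do not pick up, tip or push the loggers out of place, leave the other things on the table as they stand, and finish with the hand clear of everything.

Things in the scene. Friction and masses are not known exactly. Their poses are not given: they have to be found in the camera images.
- round_logger: white climate logger with a round outline, 76 mm diameter, housing top 30 mm above the table, key at the centre. Loose, about 0.25 kg, standing on the table on its feet, not to be shifted. Origin: centre of its underside; z up.
- round_key_top (a point): centre of the top face of the round logger's key: a black round rubber cap, 26 mm across, standing 16 mm proud of the housing. Untouched it is 46 mm above the table; it moves with the cap. The cap is springy: it gives about 1 mm at 3 N and 3 mm at 10 N and recovers when let go
- square_logger: white climate logger with a square outline, 74 x 74 mm, housing top 42 mm above the table; key centre 13 mm from the origin along its +x, dark window on the other side. Loose, about 0.25 kg, standing on the table on its feet, not to be shifted. Origin: centre of its underside; z up.
- square_key_top (a point): centre of the top face of the square logger's key: a black round rubber cap, 26 mm across, standing 16 mm proud of the housing. Untouched it is 58 mm above the table; it moves with the cap. The cap is springy: it gives about 1 mm at 3 N and 3 mm at 10 N and recovers when let go
- long_logger: white climate logger with a long narrow outline, 130 mm (its x) by 46 mm, housing top 26 mm above the table; key centre 35 mm from the origin along its +x, dark window near the other end. Loose, about 0.25 kg, standing on the table on its feet, not to be shifted. Origin: centre of its underside; z up.
- long_key_top (a point): centre of the top face of the long logger's key: a black round rubber cap, 26 mm across, standing 16 mm proud of the housing. Untouched it is 42 mm above the table; it moves with the cap. The cap is springy: it gives about 1 mm at 3 N and 3 mm at 10 N and recovers when let go
- round_key (a joint): how far the round logger's key is in, m: 0 = out (start), 0.010 = fully in, at its stop. Goes straight down against a steady resistance of about 3 N and stays where it is left (no spring back); a press that ends at 6 to 10 N, or with the cap's top 12 mm below its starting height, puts it fully in
- square_key (a joint): how far the square logger's key is in, m: 0 = out (start), 0.010 = fully in, at its stop. Goes straight down against a steady resistance of about 3 N and stays where it is left (no spring back); a press that ends at 6 to 10 N, or with the cap's top 12 mm below its starting height, puts it fully in
- long_key (a joint): how far the long logger's key is in, m: 0 = out (start), 0.010 = fully in, at its stop. Goes straight down against a steady resistance of about 3 N and stays where it is left (no spring back); a press that ends at 6 to 10 N, or with the cap's top 12 mm below its starting height, puts it fully in
- linen_thread: bobbin of linen thread, 33 mm diameter, 42 mm high, standing. Loose bystander, to be left alone. Origin: centre of its underside
- eraser: vinyl eraser in a card sleeve, 24 x 53 x 13 mm, lying flat. Loose bystander, to be left alone. Origin: centre of its underside
- loupe: black eyepiece loupe, 40 mm diameter, 28 mm high, standing. Loose bystander, to be left alone. Origin: centre of its underside
- starch_stick: white glue stick, 28 mm diameter, 96 mm high, standing upright. Loose bystander, to be left alone. Origin: centre of its underside
- tape_roll: small roll of cotton tape, 57 mm diameter, 13 mm high, lying flat. Loose bystander, to be left alone. Origin: centre of its underside
- bulldog_clip_0: black spring clip, 26 x 32 mm, 48 mm high with its wire loops. Loose bystander, to be left alone. Origin: centre of its underside

How it is judged:
By the outcome, as a careful person would: the job done as asked, in the order asked, and still so for the second after the job is handed in, with the robot touching nothing.
It also fails if it takes over 45 s, if anything falls off the work surface, if the arm or the gripper's body presses on something with over 40 N, if the wrist force passes 120 N, or if a joint passes its speed limit or range.

## Working session

There is one attempt and no reset: what is moved stays moved. The work goes in short steps, Python scripts to look and compute and a shell command to move; the robot and the scene stay as the last step left them, time stands still between calls to the robot, and variables do not carry over. Pictures are saved under pics/ and viewed, about 8 in all and at most 12, crops included, and the job is handed in when it is done.

```bash
mkdir -p pics; cat > h.py <<'E'
import numpy as np, cv2
from cell import status, optics, ctrl
def cam(n):
    c=optics.read_camera(n); np.savez(f'{n}.npz',**c); return c
def load(n): return dict(np.load(f'{n}.npz'))
def ray(c,u,v):
    d=np.array([(u-c['cx'])/c['fx'],(v-c['cy'])/c['fy']]);s=d.copy()
    for _ in range(30): s=d/(1+c['k1']*(s@s))
    return c['rotation']@np.array([s[0],-s[1],-1.])
def at_z(c,u,v,z):
    r=ray(c,u,v);o=c['origin'];return o+r*(z-o[2])/r[2]
def depth(c,u,v):
    return c['origin']+ray(c,u,v)*c['z_map'][int(v),int(u)]
E
python3 - <<'E'
from h import *
for n in('top','side'):
    c=cam(n);cv2.imwrite(f'pics/{n}0.png',c['img'][:,:,::-1]);print(n,c['origin'],c['rotation'].round(3).tolist(),c['fx'],c['k1'])
o=status.get_obs();print(o['time_s'],o['eef_pos'],o['orientation'],o['force'],o['finger_gap'],ctrl.pinch_z)
E
```

```text
top [ 250.67206799   14.1230317  1396.78871589] [0.707, 0.042, -0.045, -0.704] 610.979475315757 -0.17162998951773714
side [ 435.47740943 -917.04012371  478.60767979] [0.839, 0.544, 0.004, -0.012] 474.532331795969 0.010751272852577966
0.1 [185.54917807 648.27200078 206.30494992] [-1.63673461e-04  1.38946767e-01  9.90299340e-01 -9.93084130e-04] [-0.30240163 -0.7292877  -0.29909402] 88.23527024332432 18.700000000000003
```

View pics/top0.png

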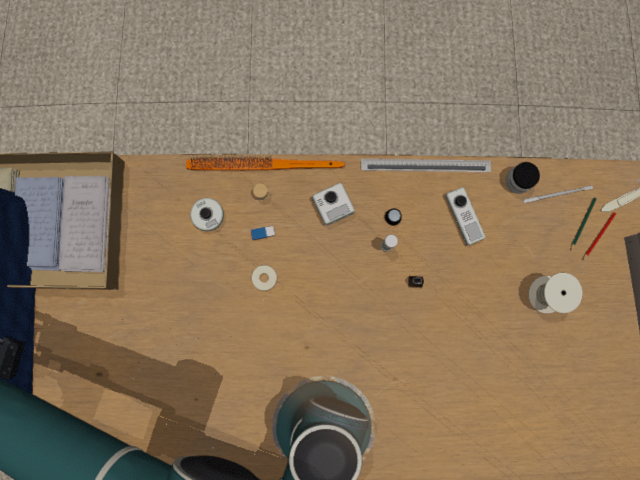

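View pics/side0.png

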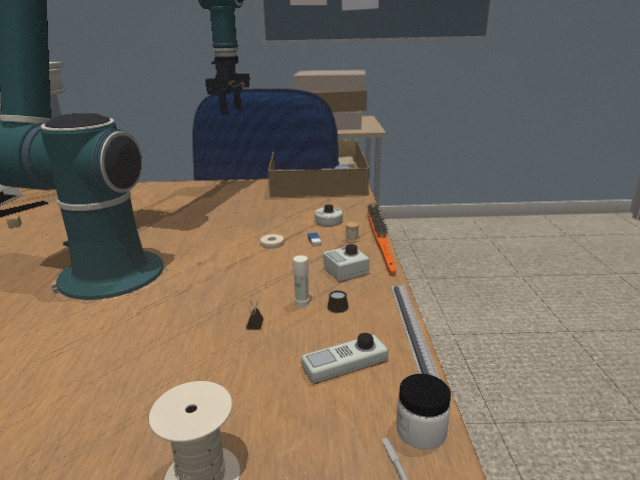

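The top view shows the round logger's key near (206,213), the square's near (331,197) and the long's near (460,201). The side view shows the same keys near (328,209), (351,250) and (365,341). I'll enlarge these to measure them.

```bash
python3 - <<'E'
from h import *
T,S=load('top'),load('side')
K=dict(round=(206,213,328,209,46),square=(331,197,351,250,58),long=(460,201,365,341,42))
rows=[]
for n,(u,v,a,b,z) in K.items():
    r=[]
    for c,x,y in((T,u,v),(S,a,b)):
        p=c['img'][y-16:y+17,x-16:x+17,::-1];r.append(cv2.resize(p,None,fx=8,fy=8,interpolation=cv2.INTER_NEAREST))
    rows.append(np.vstack(r))
    # dark blob centroid in top
    g=T['img'][v-10:v+11,u-10:u+11].max(2)<70
    k,l,st,ce=cv2.connectedComponentsWithStats(g.astype(np.uint8)); i=1+np.argmax(st[1:,4]);print(n,ce[i]+[u-10,v-10],st[i],at_z(T,*(ce[i]+[u-10,v-10]),z).round(1),depth(T,u,v).round(1),depth(S,a,b).round(1),at_z(S,a,b,z).round(1))
cv2.imwrite('pics/c1.png',np.hstack(rows))
E
```

```text
Traceback (most recent call last):
  File "h.py", line 11, in at_z
    r=ray(c,u,v);o=c['origin'];return o+r*(z-o[2])/r[2]
  File "h.py", line 9, in ray
    return c['rotation']@np.array([s[0],-s[1],-1.])
           ~~~~~~~~~~~~~^~~~~~~~~~~~~~~~~~~~~~~~~~~
ValueError: matmul: Input operand 1 has a mismatch in its core dimension 0, with gufunc signature (n?,k),(k,m?)->(n?,m?) (size 3 is different from 4)
```

Rotation is a quaternion [w,x,y,z].

```bash
sed -i "s/return c\['rotation'\]@/return Rot.from_quat(np.roll(c['rotation'],-1)).as_matrix()@/; 1i from scipy.spatial.transform import Rotation as Rot" h.py
python3 - <<'E'
from h import *
T,S=load('top'),load('side')
K=dict(round=(206,213,328,209,46),square=(331,197,351,250,58),long=(460,201,365,341,42))
rows=[]
for n,(u,v,a,b,z) in K.items():
    r=[]
    for c,x,y in((T,u,v),(S,a,b)):
        p=c['img'][y-16:y+17,x-16:x+17,::-1];r.append(cv2.resize(p,None,fx=8,fy=8,interpolation=cv2.INTER_NEAREST))
    rows.append(np.vstack(r))
    g=T['img'][v-10:v+11,u-10:u+11].max(2)<70
    k,l,st,ce=cv2.connectedComponentsWithStats(g.astype(np.uint8)); i=1+np.argmax(st[1:,4]);print(n,ce[i]+[u-10,v-10],st[i],at_z(T,*(ce[i]+[u-10,v-10]),z).round(1),depth(T,u,v).round(1),depth(S,a,b).round(1),at_z(S,a,b,z).round(1))
cv2.imwrite('pics/c1.png',np.hstack(rows))
E
```

```text
round [205.28723404 213.13829787] [ 4  5 11 11 94] [478.2 269.1  46. ] [478.4 267.3  46.8] [478.4 259.3  40.6] [477.9 244.8  46. ]
square [330.25       196.89583333] [ 4  5 11 11 96] [514.1 -12.   58. ] [514.1 -13.7  56.6] [515.  -26.1  54.9] [514.4 -32.7  58. ]
long [460.10416667 200.77083333] [ 5  5 11 11 96] [ 510.7 -308.3   42. ] [ 509.9 -307.7   43.5] [ 511.6 -321.3   41.4] [ 511.4 -322.1   42. ]
```

View pics/c1.png

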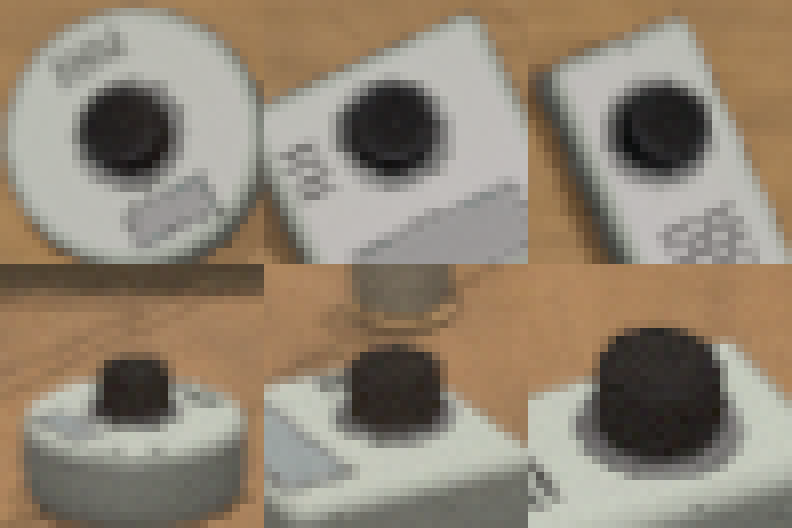

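The crops show each cap clearly. The top-face centres are about (205,212.5), (330,196.5) and (460,200.5) in the top view, and (328.5,205), (351,246) and (365,337) in the side view. Next I'll cross-check these and look at how tall the neighbouring things stand.

```bash
python3 - <<'E'
from h import *
from scipy.optimize import least_squares
T,S=load('top'),load('side')
K=dict(round=(205.1,212.7,328.5,205.1,46),square=(330.2,196.5,351,246,58),long=(460.3,200.5,365,336.9,42))
for n,(u,v,a,b,z) in K.items():
    A=[(c['origin'],ray(c,x,y)) for c,x,y in((T,u,v),(S,a,b))]
    f=lambda p:np.concatenate([np.cross(p-o,r/np.linalg.norm(r)) for o,r in A])
    print(n,at_z(T,u,v,z).round(1),at_z(S,a,b,z).round(1),'tri',least_squares(f,[500,0,50]).x.round(1))
for n,u,v in(('jar',525,175),('stick',390,240),('bobbin',563,292),('box',118,220),('round house',218,200),('ruler',430,166),('loupe',393,216)):print(n,depth(T,u,v).round())
e=status.get_obs();R=Rot.from_quat(np.roll(e['orientation'],-1)).as_matrix();print(R.round(3))
print('round shift',(R.T@(np.array([479,270,90])-e['eef_pos'])).round(1),e['force'])
E
```

```text
round [479.2 269.6  46. ] [480.4 274.4  46. ] tri [479.6 269.3  47.8]
square [515.  -11.9  58. ] [516.  -13.1  58. ] tri [515.6 -11.9  57.3]
long [ 511.4 -308.8   42. ] [ 512.6 -311.7   42. ] tri [ 512.3 -309.2   40.1]
jar [ 567. -455.   68.]
stick [ 413. -140.   99.]
bobbin [ 300. -519.  105.]
box [466. 479.  22.]
round house [516. 248.   5.]
ruler [ 598. -246.   13.]
loupe [ 477. -156.   28.]
[[-0.961  0.275 -0.001]
 [ 0.275  0.961 -0.002]
 [ 0.    -0.002 -1.   ]]
round shift [-386.2 -282.7  116.9] [-0.30240163 -0.7292877  -0.29909402]
```

```bash
python3 -m jog '[[1,-4,-3,0,0],[1,-8,-6,0,0],[1,-12,-9,0,0],[1,-16,-12,0,0],[1,-20,-14.8,0,0],[1,-24,-17.7,0,0],[1,-28,-20.6,0,0],[1,-32,-23.5,0,0]]' 10 && python3 -m jog '[[1,-3,-2.5,0,0],[1,-6.6,-4.8,3,0],[1,-6.6,-4.8,7,0],[1,-6.6,-4.8,11,0],[1,-6.6,-4.8,11,0],[1,-6.6,-4.8,11,0]]'
cat > d.py <<'E'
import sys
from h import *
t=np.array([float(x) for x in sys.argv[1:4]])
e=status.get_obs();R=Rot.from_quat(np.roll(e['orientation'],-1)).as_matrix()
print('t',e['time_s'],'pos',e['eef_pos'].round(1),'shift cm',(R.T@(t-e['eef_pos'])/10).round(2),'F',e['force'].round(2),'gap',e['finger_gap'],'tilt',R[:,2].round(3))
E
python3 d.py 479.5 269.7 46
```

```text
time_s: 0.9
eef_pos: [429.3, 333.0, 207.2]
orientation: [-0.0, 0.139, 0.99, -0.0]
force: [0.9, 0.5, -0.3]
finger_gap: 26.2
time_s: 1.5
eef_pos: [478.1, 270.2, 97.0]
orientation: [-0.001, 0.139, 0.99, -0.001]
force: [0.4, -0.1, 0.0]
finger_gap: 0.6
t 1.5 pos [478.1 270.2  97. ] shift cm [-0.15 -0.01  5.1 ] F [ 0.41 -0.05  0.04] gap 0.5810869021279133 tilt [-0.002 -0.001 -1.   ]
```

```bash
python3 -m jog '[[1,-0.15,0,2,0],[1,-0.15,0,3.8,0],[1,-0.15,0,4.0,0],[1,-0.15,0,4.0,0]]'; python3 - <<'E'
from h import *
a=[]
for n,(x,y) in dict(top=(206,213),side=(328,205)).items():
    c=cam(n);a.append(cv2.resize(c['img'][y-33:y+33,x-33:x+33,::-1],(396,396),interpolation=cv2.INTER_CUBIC))
cv2.imwrite('pics/c2.png',np.hstack(a))
E
python3 d.py 479.5 269.7 46
```

```text
time_s: 1.9
eef_pos: [481.4, 271.2, 59.4]
orientation: [0.001, 0.139, 0.99, 0.001]
force: [0.3, -0.5, 0.1]
finger_gap: 0.3
t 2.0 pos [481.9 271.3  59.8] shift cm [ 0.19 -0.22  1.38] F [ 0.52 -0.05  0.39] gap 0.49326403802536073 tilt [ 0.003  0.002 -1.   ]
```

View pics/c2.png

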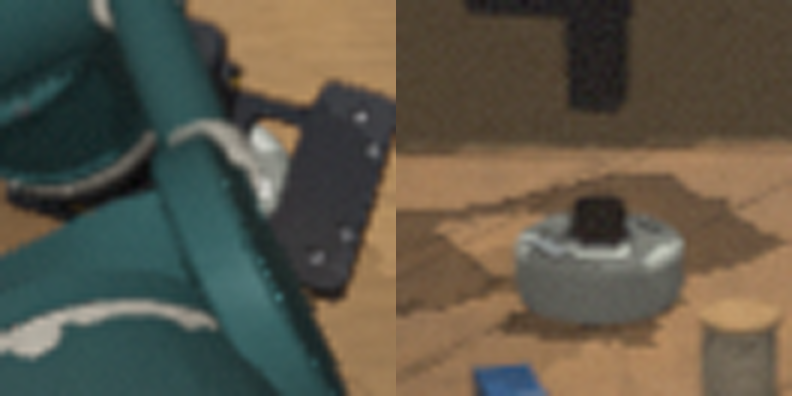

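The top crop is mostly hidden by the wrist. In the side crop the fingertip is in line with the cap in column (both near 598/6), but sits about 15 px above it, more than the expected 14 mm. I'll check that with the depth map.

```bash
python3 - <<'E'
from h import *
S=load('side')
for v in (178,182,185,188,189,190,191,192,207,210): print(v,[depth(S,u,v).round().tolist() for u in(326,328,330)])
E
```

```text
178 [[474.0, 254.0, 127.0], [479.0, 257.0, 126.0], [484.0, 256.0, 126.0]]
182 [[474.0, 255.0, 116.0], [479.0, 257.0, 115.0], [484.0, 255.0, 116.0]]
185 [[474.0, 258.0, 107.0], [479.0, 259.0, 107.0], [484.0, 255.0, 108.0]]
188 [[474.0, 259.0, 99.0], [479.0, 258.0, 99.0], [484.0, 254.0, 100.0]]
189 [[474.0, 259.0, 96.0], [479.0, 256.0, 97.0], [484.0, 256.0, 97.0]]
190 [[474.0, 266.0, 91.0], [479.0, 263.0, 92.0], [484.0, 259.0, 93.0]]
191 [[481.0, 477.0, 19.0], [487.0, 484.0, 16.0], [493.0, 479.0, 18.0]]
192 [[481.0, 478.0, 15.0], [487.0, 483.0, 13.0], [493.0, 477.0, 15.0]]
207 [[473.0, 264.0, 45.0], [478.0, 259.0, 46.0], [484.0, 262.0, 45.0]]
210 [[473.0, 263.0, 36.0], [478.0, 260.0, 37.0], [484.0, 256.0, 39.0]]
```

```bash
python3 - <<'E'
from h import *
S=cam('side')
for v in range(186,212,2): print(v,depth(S,328,v).round().tolist())
print(status.get_obs()['eef_pos'])
cv2.imwrite('pics/c3.png',cv2.resize(S['img'][100:240,250:410,::-1],None,fx=4,fy=4,interpolation=cv2.INTER_CUBIC))
E
```

```text
186 [479.0, 258.0, 104.0]
188 [479.0, 259.0, 99.0]
190 [479.0, 264.0, 92.0]
192 [487.0, 480.0, 14.0]
194 [487.0, 480.0, 8.0]
196 [487.0, 481.0, 1.0]
198 [486.0, 462.0, 1.0]
200 [485.0, 446.0, 0.0]
202 [485.0, 428.0, 0.0]
204 [484.0, 407.0, 2.0]
206 [479.0, 269.0, 46.0]
208 [479.0, 262.0, 42.0]
210 [478.0, 258.0, 38.0]
[481.8199079  271.17031792  59.6523706 ]
```

View pics/c3.png

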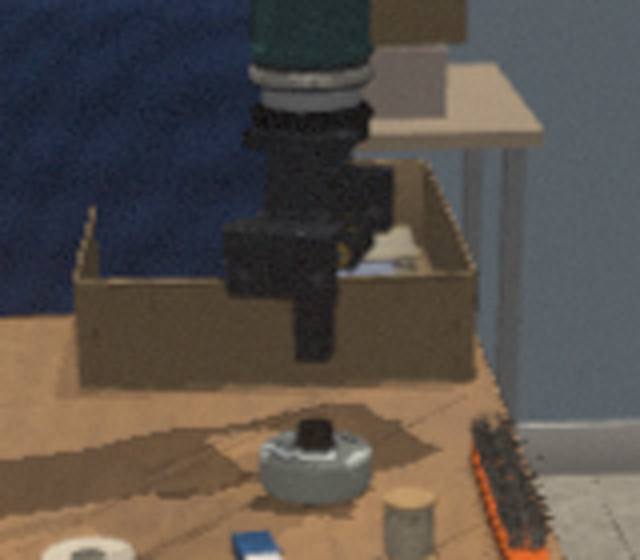

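The fingertips really are near z≈91, while the reported TCP is z≈60, so the two disagree by about 30 mm. To see whether the offset was already there at the start, I'll project the TCP into the first picture.

```bash
python3 - <<'E'
from h import *
S=load('side')
def proj(c,p):
    q=Rot.from_quat(np.roll(c['rotation'],-1)).as_matrix().T@(np.array(p)-c['origin']);s=np.array([q[0],-q[1]])/-q[2];s=s*(1+c['k1']*(s@s));return (s*c['fx']+[c['cx'],c['cy']]).round(1)
y=np.array([.275,.961,0])*53
for dz in(0,30):
  p=np.array([185.6,648.3,206.3+dz]);print('start',dz,proj(S,p),proj(S,p+y),proj(S,p-y))
print('now',proj(S,[481.5,271,59.6]),proj(S,[481.5,271,90]))
e=status.get_obs();print({k:np.round(e[k],3).tolist() for k in('q','effort','force','wrist_torque')})
im=cv2.imread('pics/side0.png');cv2.imwrite('pics/c4.png',cv2.resize(im[40:130,180:280],None,fx=6,fy=6,interpolation=cv2.INTER_CUBIC))
E
```

```text
start 0 [232.4 121.2] [239.  118.4] [225.4 124.3]
start 30 [231.5 111.8] [238.2 109.2] [224.5 114.5]
now [328.9 200.7] [328.8 189.7]
{'q': [0.468, 0.172, 2.008, -0.0, 0.958, -0.825], 'effort': [0.026, -39.782, -30.356, 0.034, 0.073, 0.0], 'force': [0.774, 0.739, -0.086], 'wrist_torque': [0.046, 0.003, -0.027]}
```

View pics/c4.png

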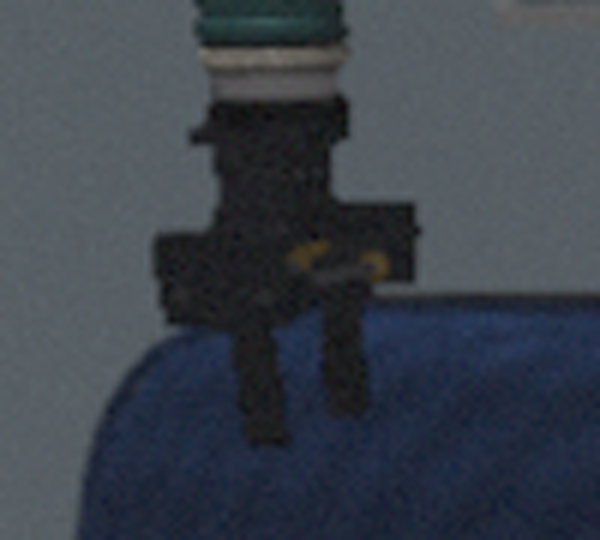

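The same +30 mm shows at the start: the tips are at (224,114) and (238,109), which matches a TCP 30 mm higher than reported. The real fingertips are therefore about 30 mm above the reported TCP, so contact on this key should come at a reported z≈16. I'll go down to just above it, then feel for contact by force.

```bash
python3 -m jog '[[1,0.1,-0.1,1.5,0],[1,0.1,-0.1,3,0],[1,0.1,-0.1,3.7,0],[1,0.1,-0.1,3.7,0],[1,0.1,-0.1,3.7,0]]'; python3 d.py 479.5 269.7 16; python3 - <<'E'
from h import *
S=cam('side')
for v in range(194,214,1): print(v,depth(S,328,v).round().tolist())
E
```

```text
time_s: 2.55
eef_pos: [478.7, 269.2, 19.7]
orientation: [-0.001, 0.139, 0.99, -0.0]
force: [-0.2, 1.0, 0.0]
finger_gap: 0.6
t 2.55 pos [478.7 269.2  19.7] shift cm [-0.06  0.07  0.37] F [-0.15  0.95  0.01] gap 0.6436214800562352 tilt [-0.001 -0.001 -1.   ]
194 [478.0, 250.0, 85.0]
195 [479.0, 258.0, 80.0]
196 [479.0, 255.0, 78.0]
197 [478.0, 252.0, 77.0]
198 [479.0, 257.0, 72.0]
199 [479.0, 258.0, 69.0]
200 [478.0, 255.0, 67.0]
201 [478.0, 253.0, 65.0]
202 [478.0, 255.0, 62.0]
203 [478.0, 256.0, 59.0]
204 [478.0, 257.0, 56.0]
205 [479.0, 260.0, 52.0]
206 [479.0, 267.0, 46.0]
207 [478.0, 260.0, 46.0]
208 [478.0, 259.0, 44.0]
209 [479.0, 262.0, 39.0]
210 [478.0, 261.0, 37.0]
211 [478.0, 260.0, 35.0]
212 [478.0, 260.0, 32.0]
213 [478.0, 254.0, 31.0]
```

Fingers are just above the cap (~50), with no contact yet. Now stepping down.

```bash
python3 -m jog '[[1,0,0,0.2,0],[1,0,0,0.3,0],[1,0,0,0.3,0]]'|grep -E "pos|force"; python3 -m jog '[[1,0,0,0.15,0],[1,0,0,0.3,0],[1,0,0,0.3,0]]'|grep -E "pos|force";python3 -m jog '[[1,0,0,0.15,0],[1,0,0,0.3,0],[1,0,0,0.3,0]]'|grep -E "pos|force"
```

```text
eef_pos: [479.3, 269.6, 17.6]
force: [-0.2, -0.2, 1.1]
eef_pos: [479.4, 269.6, 14.6]
force: [-0.5, -0.2, 2.5]
eef_pos: [479.4, 269.6, 11.5]
force: [-0.9, 0.0, 2.4]
```

```bash
python3 -m jog '[[1,0,0,0.15,0],[1,0,0,0.3,0],[1,0,0,0.3,0]]'|grep -E "pos|force"; python3 -m jog '[[1,0,0,0.1,0],[1,0,0,0.2,0],[1,0,0,0.2,0]]'|grep -E "pos|force"
```

```text
eef_pos: [479.3, 269.6, 8.4]
force: [0.3, -0.3, 1.9]
eef_pos: [479.4, 269.6, 6.5]
force: [1.0, 1.2, 1.5]
```

```bash
python3 -m jog '[[1,0,0,0.1,0],[1,0,0,0.1,0]]'|grep -E "pos|force"
```

```text
eef_pos: [479.3, 269.6, 5.5]
force: [1.0, 1.3, 2.9]
```

```bash
python3 -m jog '[[1,0,0,0.1,0],[1,0,0,0.1,0]]'|grep -E "pos|force"
```

```text
eef_pos: [479.3, 269.6, 4.5]
force: [0.8, 1.3, 2.5]
```

```bash
python3 -m jog '[[1,0,0,0.1,0],[1,0,0,0.1,0]]'|grep -E "pos|force"
```

```text
eef_pos: [479.4, 269.6, 3.7]
force: [1.1, 1.0, 4.6]
```

```bash
python3 -m jog '[[1,0,0,0.1,0],[1,0,0,0.1,0]]'|grep -E "pos|force"
```

```text
eef_pos: [479.4, 269.6, 3.0]
force: [-0.2, -0.4, 6.4]
```

```bash
python3 -m jog '[[1,0,0,0.05,0],[1,0,0,0.05,0],[1,0,0,0.05,0]]'|grep -E "pos|force"; python3 -m jog '[[1,0,0,-0.5,0],[1,0,0,-1.5,0],[1,0,0,-4,0],[1,0,0,-8,0],[1,0,0,-8,0]]'|grep -E "pos|force"; python3 - <<'E'
from h import *
S=cam('side')
print([(v,depth(S,328,v).round().tolist()) for v in range(203,216)])
E
```

```text
eef_pos: [479.4, 269.6, 2.7]
force: [-1.4, 0.4, 7.0]
eef_pos: [482.6, 271.3, 87.5]
force: [0.7, 0.9, 0.4]
[(203, [484.0, 419.0, 0.0]), (204, [484.0, 410.0, 0.0]), (205, [484.0, 403.0, -0.0]), (206, [483.0, 393.0, 0.0]), (207, [480.0, 303.0, 30.0]), (208, [479.0, 279.0, 36.0]), (209, [479.0, 274.0, 35.0]), (210, [478.0, 261.0, 37.0]), (211, [478.0, 258.0, 35.0]), (212, [478.0, 258.0, 33.0]), (213, [478.0, 252.0, 32.0]), (214, [478.0, 249.0, 30.0]), (215, [478.0, 244.0, 30.0])]
```

The round cap's top is now at 36 mm, so it's 10 mm in. On to the square one.

```bash
python3 -m jog '[[1,-1.6,-3.7,0,0],[1,-3.2,-7.4,0,0],[1,-4.8,-11.2,0,0],[1,-6.4,-14.9,0,0],[1,-8,-18.6,0,0],[1,-9.6,-22.3,0,0],[1,-11.2,-26.1,0,0],[1,-11.2,-26.1,0,0]]'|grep -E "pos|force"; python3 -m jog '[[1,0,0,1,0],[1,0,0,2,0],[1,0,0,3,0],[1,0,0,3,0],[1,0,0,3,0]]'|grep -E "pos|force";  python3 d.py 515.4 -12 28; python3 - <<'E'
from h import *
S=cam('side')
cv2.imwrite('pics/c5.png',cv2.resize(S['img'][180:300,270:430,::-1],None,fx=4,fy=4,interpolation=cv2.INTER_CUBIC))
print([(v,depth(S,351,v).round().tolist()) for v in range(215,250,3)])
E
```

```text
eef_pos: [514.0, -16.2, 80.7]
force: [-0.1, 0.4, 0.4]
eef_pos: [514.2, -11.2, 51.1]
force: [1.1, -0.8, 0.6]
t 7.05 pos [514.2 -11.2  51.1] shift cm [-0.14 -0.04  2.31] F [ 1.1  -0.83  0.55] gap 0.335924312893494 tilt [-0.002  0.    -1.   ]
[(215, [508.0, -95.0, 159.0]), (218, [508.0, -96.0, 154.0]), (221, [508.0, -98.0, 149.0]), (224, [514.0, -28.0, 114.0]), (227, [514.0, -30.0, 108.0]), (230, [514.0, -27.0, 100.0]), (233, [514.0, -29.0, 95.0]), (236, [515.0, -21.0, 84.0]), (239, [529.0, 133.0, 9.0]), (242, [529.0, 135.0, -0.0]), (245, [516.0, -8.0, 58.0]), (248, [515.0, -20.0, 57.0])]
```

View pics/c5.png

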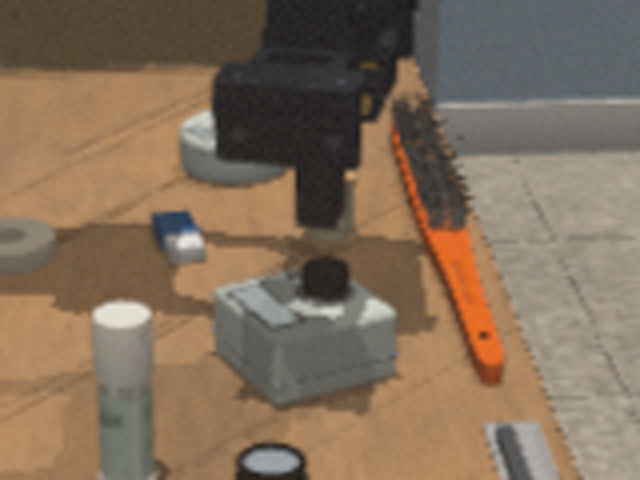

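The fingers hang over the square cap: tip near (318,228) in the crop, cap near (326,262). The offset is what the hand's yaw would give. Pressing.

```bash
python3 -m jog '[[1,-0.1,0,1,0],[1,-0.1,0,1.8,0],[1,-0.1,0,1.8,0],[1,-0.1,0,1.8,0]]'|grep -E "pos|force"; python3 -m jog '[[1,0,0,0.2,0],[1,0,0,0.4,0],[1,0,0,0.4,0]]'|grep -E "pos|force"; python3 -m jog '[[1,0,0,0.15,0],[1,0,0,0.3,0],[1,0,0,0.3,0]]'|grep -E "pos|force"
```

```text
eef_pos: [515.5, -12.5, 33.5]
force: [-0.2, -0.6, -1.0]
eef_pos: [515.9, -12.5, 29.8]
force: [0.5, -0.1, 0.0]
eef_pos: [516.1, -12.5, 27.0]
force: [-0.6, -0.9, 0.4]
```

```bash
python3 -m jog '[[1,0,0,0.15,0],[1,0,0,0.3,0],[1,0,0,0.3,0]]'|grep -E "pos|force"; python3 -m jog '[[1,0,0,0.15,0],[1,0,0,0.3,0],[1,0,0,0.3,0]]'|grep -E "pos|force"
```

```text
eef_pos: [516.2, -12.5, 24.0]
force: [0.2, 0.9, 2.8]
eef_pos: [516.2, -12.5, 20.9]
force: [0.2, -0.6, 2.0]
```

```bash
python3 -m jog '[[1,0,0,0.15,0],[1,0,0,0.3,0],[1,0,0,0.3,0]]'|grep -E "pos|force"; python3 -m jog '[[1,0,0,0.1,0],[1,0,0,0.1,0]]'|grep -E "pos|force"; python3 -m jog '[[1,0,0,0.1,0],[1,0,0,0.1,0]]'|grep -E "pos|force"
```

```text
eef_pos: [516.1, -12.5, 17.9]
force: [0.3, 0.0, 1.5]
eef_pos: [516.1, -12.5, 17.0]
force: [1.3, -1.0, 2.3]
eef_pos: [516.1, -12.5, 16.1]
force: [-0.1, -0.3, 2.5]
```

```bash
python3 -m jog '[[1,0,0,0.1,0],[1,0,0,0.1,0]]'|grep -E "pos|force"
```

```text
eef_pos: [516.2, -12.5, 15.3]
force: [-1.0, -0.6, 5.8]
```

```bash
python3 -m jog '[[1,0,0,0.08,0],[1,0,0,0.08,0],[1,0,0,0.08,0]]'|grep -E "pos|force"
```

```text
eef_pos: [516.2, -12.5, 14.8]
force: [-0.9, 0.5, 6.9]
```

```bash
python3 -m jog '[[1,0,0,-0.5,0],[1,0,0,-1.5,0],[1,0,0,-4,0],[1,0,0,-7,0],[1,0,0,-7,0]]'|grep -E "pos|force"; python3 - <<'E'
from h import *
S=cam('side')
print([(v,depth(S,351,v).round().tolist()) for v in range(244,258)])
E
python3 -m jog '[[1,-1,-3.7,0,0],[1,-2,-7.4,0,0],[1,-3,-11.1,0,0],[1,-4,-14.8,0,0],[1,-5,-18.5,0,0],[1,-6,-22.2,0,0],[1,-7.8,-28.7,0,0],[1,-7.8,-28.7,0,0]]'|grep -E "pos|force"; python3 -m jog '[[1,0,0,1,0],[1,0,0,2.5,0],[1,0,0,4,0],[1,0,0,4,0],[1,0,0,4,0]]'|grep -E "pos|force";  python3 d.py 512 -309.5 12; python3 - <<'E'
from h import *
S=cam('side')
cv2.imwrite('pics/c6.png',cv2.resize(S['img'][260:400,270:430,::-1],None,fx=4,fy=4,interpolation=cv2.INTER_CUBIC))
E
```

```text
eef_pos: [519.2, -12.7, 88.5]
force: [0.1, -0.3, -0.1]
[(244, [528.0, 121.0, 1.0]), (245, [528.0, 118.0, -0.0]), (246, [519.0, 21.0, 42.0]), (247, [519.0, 16.0, 42.0]), (248, [518.0, 13.0, 41.0]), (249, [517.0, -5.0, 47.0]), (250, [516.0, -14.0, 49.0]), (251, [516.0, -18.0, 49.0]), (252, [516.0, -18.0, 46.0]), (253, [516.0, -20.0, 45.0]), (254, [515.0, -27.0, 46.0]), (255, [515.0, -26.0, 43.0]), (256, [515.0, -27.0, 41.0]), (257, [514.0, -34.0, 42.0])]
eef_pos: [510.8, -313.2, 82.8]
force: [-0.1, 0.0, -0.3]
eef_pos: [511.2, -307.9, 42.8]
force: [-1.0, -0.1, -0.4]
t 11.75 pos [ 511.2 -307.9   42.8] shift cm [-0.13 -0.14  3.08] F [-0.97 -0.06 -0.43] gap 0.9432046860778631 tilt [-0.002  0.002 -1.   ]
```

View pics/c6.png

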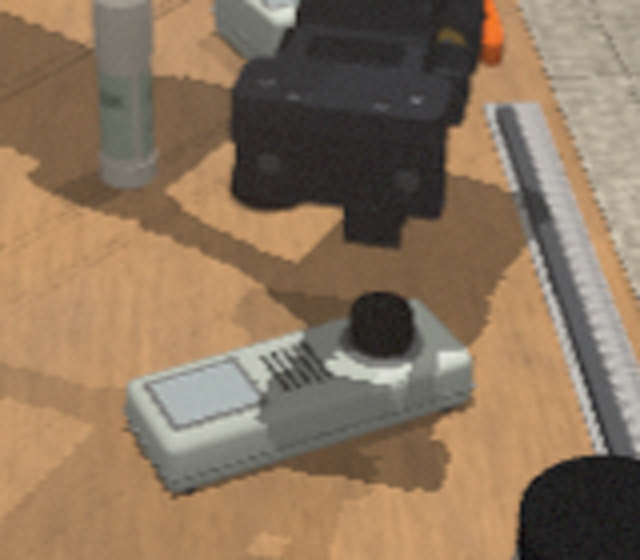

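The square cap's top is at about 48, so it's in. The finger, near (372,240), is over the long cap near (382,305). Pressing; the stop should come at a reported z≈0.

```bash
python3 -m jog '[[1,-0.1,-0.1,1.2,0],[1,-0.1,-0.1,2.5,0],[1,-0.1,-0.1,2.5,0],[1,-0.1,-0.1,2.5,0]]'|grep -E "pos|force"; python3 -m jog '[[1,0,0,0.2,0],[1,0,0,0.4,0],[1,0,0,0.4,0]]'|grep -E "pos|force"; python3 -m jog '[[1,0,0,0.15,0],[1,0,0,0.3,0],[1,0,0,0.3,0]]'|grep -E "pos|force"
```

```text
eef_pos: [512.0, -310.7, 18.3]
force: [-0.2, -0.3, -0.5]
eef_pos: [512.6, -311.2, 15.2]
force: [-0.2, -0.0, -0.2]
eef_pos: [512.5, -311.0, 12.0]
force: [0.3, -0.4, -0.1]
```

```bash
python3 -m jog '[[1,0,0,0.15,0],[1,0,0,0.3,0],[1,0,0,0.3,0]]'|grep -E "pos|force"; python3 -m jog '[[1,0,0,0.15,0],[1,0,0,0.3,0],[1,0,0,0.3,0]]'|grep -E "pos|force"
```

```text
eef_pos: [512.8, -311.2, 9.3]
force: [-0.2, -0.1, 2.6]
eef_pos: [512.8, -311.2, 6.2]
force: [0.3, -0.2, 2.2]
```

```bash
python3 -m jog '[[1,0,0,0.15,0],[1,0,0,0.3,0],[1,0,0,0.3,0]]'|grep -E "pos|force"; python3 -m jog '[[1,0,0,0.15,0],[1,0,0,0.15,0]]'|grep -E "pos|force"; python3 -m jog '[[1,0,0,0.1,0],[1,0,0,0.1,0]]'|grep -E "pos|force"
```

```text
eef_pos: [512.8, -311.2, 3.1]
force: [0.2, 0.6, 2.2]
eef_pos: [512.8, -311.2, 1.6]
force: [-0.0, -1.6, 1.9]
eef_pos: [512.8, -311.2, 0.7]
force: [1.3, 0.5, 2.5]
```

```bash
python3 -m jog '[[1,0,0,0.1,0],[1,0,0,0.1,0]]'|grep -E "pos|force"
```

```text
eef_pos: [512.8, -311.2, -0.1]
force: [0.5, -0.2, 3.6]
```

```bash
python3 -m jog '[[1,0,0,0.1,0],[1,0,0,0.1,0]]'|grep -E "pos|force"
```

```text
eef_pos: [512.8, -311.2, -0.9]
force: [0.0, 0.6, 6.3]
```

```bash
python3 -m jog '[[1,0,0,0.05,0],[1,0,0,0.05,0]]'|grep -E "pos|force"
```

```text
eef_pos: [512.9, -311.2, -1.2]
force: [-1.1, 1.1, 7.8]
```

```bash
python3 -m jog '[[1,0,0,-0.5,0],[1,0,0,-1.5,0],[1,0,0,-4,0],[1,0,0,-8,0],[1,0,0,-12,0],[1,0,0,-16,0],[1,0,0,-18,0],[1,0,0,-18,0]]'|grep -E "time|pos|force"; python3 - <<'E'
from h import *
T0=load('top')
S=cam('side');T=cam('top');
print([(v,depth(S,365,v).round().tolist()) for v in range(334,350)])
s0=cv2.imread('pics/side0.png');s=S['img'][:,:,::-1]
A=np.vstack([s0[190:390,230:450],s[190:390,230:450]])
t0=T0['img'][:,:,::-1];t=T['img'][:,:,::-1]
B=np.vstack([t0[150:300,170:500],t[150:300,170:500]])
cv2.imwrite('pics/c7.png',np.hstack([cv2.resize(A,(330,600)),cv2.resize(B,(470,600))]))
E
```

```text
time_s: 15.5
eef_pos: [514.8, -312.5, 182.8]
force: [0.3, 0.4, -0.2]
[(334, [521.0, -246.0, 0.0]), (335, [521.0, -247.0, -1.0]), (336, [520.0, -251.0, 0.0]), (337, [516.0, -288.0, 25.0]), (338, [514.0, -299.0, 31.0]), (339, [514.0, -303.0, 31.0]), (340, [513.0, -307.0, 33.0]), (341, [513.0, -308.0, 32.0]), (342, [513.0, -311.0, 32.0]), (343, [512.0, -315.0, 33.0]), (344, [512.0, -317.0, 32.0]), (345, [512.0, -321.0, 34.0]), (346, [512.0, -321.0, 32.0]), (347, [512.0, -322.0, 31.0]), (348, [512.0, -322.0, 29.0]), (349, [512.0, -322.0, 27.0])]
```

View pics/c7.png

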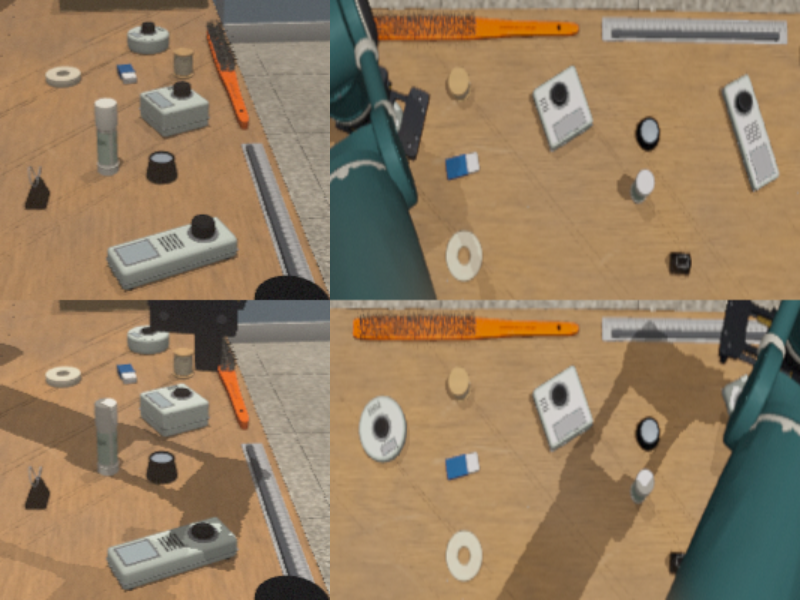

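All three caps sit low (long top at 32), and the loggers and bystanders look the same before and after. The hand is well clear, so I'm handing in.

```bash
python3 -c "
from cell import ctrl;print(ctrl.close_job())"
```

```text
the job is handed in; nothing more can be done
None
```

I tapped in all three keys with the closed fingers, in the order asked: round, square, then long. I handed the job in at about 15.6 s, with the hand raised about 180 mm above the table or more and touching nothing.

| Logger | Final press force | Cap top before → after (mm) |
|---|---|---|
| Round | 7.0 N | 46 → about 36 |
| Square | 6.9 N | 58 → about 48 |
| Long | 7.8 N | 42 → about 32 |

- **Key depth:** the side camera's depth readings put each cap about 10 mm lower, which is fully in. On the square cap they scattered between 46 and 49 mm.
- **Nothing shifted:** before-and-after views show no visible movement of the square and long loggers or of the bystanders. For the round logger I only have the side view, because the arm hid it in the earlier top picture used for the comparison.
- **One disagreement:** the cameras showed the real fingertips about 30 mm above the reported TCP, from the start onward. I allowed for that and found each contact by force, and the contact heights agreed with it.

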